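Clamp the oil stone in the ratchet bench clamp

TASK

Lay the oil stone flat and lengthwise on the bed of the bench clamp, centred between the sliding jaw and the fixed stop, and let go of it. Then squeeze the clamp's trigger towards its fixed grip again and again, letting it spring back each time, until the sprung jaw holds the stone firmly endways against the stop, but do not over-tighten: squeezes of 20 to 25 N are enough, hard ones crack the stone. Move the jaw only with the trigger, leave the other things alone, and finish with the trigger released and the stone held.

Things in the scene. Friction and masses are not known exactly. Their poses are not given: they have to be found in the camera images.
- oil_stone: Dark rectangular oil stone, 25 x 51 x 13 mm, about 90 g, lying flat on the bench. Origin at the centre of its underside; its y axis runs along the 51 mm length, x across the 25 mm width, z up. Pick it up across the 25 mm width.
- clamp: Bench clamp, bolted down: grey base plate 290 x 84 x 8 mm, bed, black housing, two upright levers. Origin on the bench under the bed; x = closing direction (to the stop), z up. In mm: bed rail 16 wide, top z 30, x -58 to 46 (fingers can reach down beside it); stop face x 45; housing x -162 to -80, 40 wide, top z 68; behind it a toothed rod to x -257 at z 32 to 42.
- bed (a point): Where the centre of the stone's underside is to be laid: middle of the bed's width, top surface 30 mm above the bench, clamp x +12 mm. A few mm off is all right: the jaw pushes the stone along the bed to the stop. It must end within 8 mm of the middle sideways and square to the clamp within 8 degrees.
- stop: Fixed stop with a rubber face 36 mm wide, z 30.5 to 44.5 mm, top of the block at z 46 mm. Origin on its face plane; same axes as the clamp.
- jaw: Sliding jaw with toothed rod. Origin: middle of its unloaded face, 38 mm above the bench; x = closing direction. Starts 73 to 87 mm from the stop face. Pawls stop it going back, every 1.25 mm. The face is a pad 34 x 13 mm on springs (3 N per mm, up to 10 mm): on the stone the pad stays while the jaw's body creeps on. Do not push it by hand (limit 5 N).
- trigger (a joint): Trigger angle: 0 released, 0.22 rad fully squeezed (end stop); springs back when let go (2.5 to 4 N at the grip point). A full squeeze drives the jaw 5 to 8.8 mm. Once the jaw presses on the stone, a squeeze of 20 to 25 N stops short of the end stop (the trigger is stiff): the stone is firmly held. A squeeze of over 35 N then may crack it.
- trigger_grip (a point): Middle of the trigger lever at the height to squeeze it, 115 mm above the bench. The lever is an upright bar 10 mm thick along clamp x, 20 mm wide, top 136 mm above the bench, hinged 60 mm above the bench (hinge at clamp x -112 mm). When squeezed this point moves 12 mm towards the fixed grip (clamp -x).
- handle_grip (a point): Middle of the fixed grip, 115 mm above the bench, 30 mm behind the trigger (clamp x -142 mm): upright bar 16 mm thick along clamp x, 24 mm wide, top 139 mm above the bench. Over both bars: 43 mm released, 31 mm squeezed. A squeeze of 22 N gives 14 to 20 N at the jaw; the ratchet may give back 2 mm (6 N). Firm: 6 N or more held; the stone cracks above 40 N.
- abrasive_pad: Bystander: grey rolled scuff pad 30 x 58 x 19 mm, loose on the bench. Origin under its centre. Do not shift it (30 mm allowed).
Not all that is in view belongs to the job. Leave any yellow look-alike of the oil_stone alone.

How it is judged (in metres and radians):
On the way, in this order (a step that is already met when the one before it is completed fails the run):
1. the stone lies flat on the bed between jaw and stop, let go and not yet pinched (z of oil_stone in the frame of clamp between 0.027 and 0.034 m and y of oil_stone in the frame of clamp between -0.008 and 0.008 m and angle between the z axis of oil_stone and the z axis of clamp, either way round below 0.1 rad and angle between the y axis of oil_stone and the x axis of clamp, either way round below 0.15 rad and x of oil_stone in the frame of clamp between -0.02 and 0.022 m and contact force between oil_stone and the fingers below 0.1 N and contact force between oil_stone and jaw below 2 N), for 0.2 s.
2. the trigger drives the jaw up against the stone, which bears on the stop (value of joint trigger above 0.03 rad and contact force between oil_stone and jaw above 4 N and contact force between oil_stone and stop above 4 N), for 0.02 s.
At the end, for the whole second after the job is handed in: The stone lies flat on the bed (underside 27 to 34 mm above the bench, tilt under 0.1 rad), within 8 mm of the bed's middle and square to the clamp within 0.15 rad, held at rest between jaw and stop with at least 6 N on each; the trigger is released (under 0.04 rad) (z of oil_stone in the frame of clamp between 0.027 and 0.034 m and y of oil_stone in the frame of clamp between -0.008 and 0.008 m and angle between the z axis of oil_stone and the z axis of clamp, either way round below 0.1 rad and angle between the y axis of oil_stone and the x axis of clamp, either way round below 0.15 rad and contact force between oil_stone and jaw above 6 N and contact force between oil_stone and stop above 6 N and value of joint trigger below 0.04 rad and linear speed of oil_stone below 0.01 m/s); the robot touches nothing.
It fails at once if the stone is squeezed with more than 40 N (cracked) (contact force between oil_stone and jaw above 40 N or contact force between oil_stone and stop above 40 N).
It fails at once if the jaw is pushed by hand with more than 5 N (contact force between any of the fingers, the arm and jaw above 5 N).
It fails at once if the scuff pad is shifted by more than 30 mm (distance of abrasive_pad from where it was at the start of the episode above 0.03 m).
It also fails if it takes over 61 s, if anything falls off the work surface, if the arm or the gripper's body presses on something with over 40 N, if the wrist force passes 120 N, or if a joint passes its speed limit or range.

ROBOT

A 6-joint arm with a two-finger parallel gripper is mounted at the origin on a cart in front of the work surface, level with it; the furniture and walls round the work are solid. World frame = base frame: x ahead of the robot, y to its left, z up, the work surface at z = 0. Lengths are in m, angles in degrees, forces in N, time in s.
With the tool pointing down it reaches from about 0.35 to 0.725 m from the base axis. Payload 4.3 kg.
Tool frame: the origin (TCP) lies midway between the tips of the shut fingers; the grasp point (between the pads) lies 19 mm behind it; z points along the fingers, x is the direction in which the jaws open and shut, and the axes are right-handed (so a half turn about z gives the same grasp; the last joint's range is limited). The gripper opens to 85 mm and grips with 20 to 120 N. Pads are 22 mm wide; open, the fingers measure 114 mm over their backs; the gripper's body (76 mm by 85 mm) begins 54 mm behind the grasp point. The pads swing forward as they close: fully open they stand 13 mm farther back than shut.
Start: joints at [-70.09, 21.618, 4.641, 73.018, 0, 83.68], TCP at [0.254, -0.516, 0.231] pointing down, gripper open.
Joint ranges: [-156.06, 156.06], [-48.1, 94.91], [-58.44, 69.94], [-101.28, 121.22], [-78.64, 73.56], [-180, 180]. Speed limits (degrees/s): [147.25, 147.25, 180, 180, 180, 180].

INTERFACE

Orientations are given as a 3x3 rotation matrix whose columns are the frame's x, y, z axes.
In Python, from station import get_state, capture, close_job, masks_of, place_of gives the robot as it stands. The module is installed in compiled form; this text tells all that it offers.
- The arm moves only by the shell command python3 -m jog 'ROWS' [FORCE]. ROWS is JSON, a list of rows, each a list of 7 numbers: the shift along the world's x, y, z in mm, then the turn, a rotation vector about the world's x, y, z in rad, then the closure, from -1 (fully open) to 1 (shut), so that 0 is half open. In form: [[dx, dy, dz, rx, ry, rz, fingers], ...]. A call has 1 to 20 rows; each row shifts and turns the commanded pose from where the row before left it; what a row does not reach is not made up. A row lasts 1/10 s, in which the tool goes at most 50 mm and 8.59 degrees, less where a joint would pass 70% of its speed; a pose out of reach is approached as far as the arm can. A call with a gripper value outside its range is refused whole. The fingers move at their own pace and stop on an object; FORCE is the grip in N (left out, the last holds). Time passes only in rows, so rows that do not move let the fingers close. It gives the time, the measured TCP pose, the force and the opening at its end, in the units of the state.
- get_state(): the state, without advancing time (a new reading comes with each control period).
- capture(name): name is "side" or "top"; returns a dict with "color" (480x640x3 uint8, red, green, blue), "fx", "fy", "cx", "cy" (pixels), "cam_to_world" (4x4, takes a point from camera to world coordinates). Camera axes: x right, y down, z forward; pixel columns grow to the right and rows downward; lengths in m; the calibration is good to about 2 mm. A picture is of the moment at which its call begins. There is no depth.
- close_job(): hands the job in, once; it reports no verdict.
Trained networks look in a picture, given as the dict that the camera call returned (one of the last four; its "shot" number tells which), for a name from the list of things; names that differ only in an ending like _2 or _b are one class to them, and where a whole thing is asked for, a point or a joint stands for the part that bears it (a point fixed in the world has none). Each returns a list of dicts, best first, with "conf" (0 to 1); they miss things now and then, are a little off and sometimes report something else, mostly with a low value. They report only what shows in the picture. A call takes as long as a camera call. They do not tell look-alikes from the thing itself.
- masks_of(picture, query): "region" (480x640 bool, what is visible of it) and "location" ([row, column] in pixels, amid what is visible of it).
- place_of(picture, query): "location" ([row, column] in pixels: a listed point, or the origin of a listed thing).
The state is a dict: "clock": time; "joints": joint angles; "joint_velocities": joint speeds; "effort": joint torques, N m; "position": TCP position; "eef_rot": TCP orientation; "force": force on the tool from outside, world axes, zero at the start; "moment": the same for the moment, N m; "finger_gap": finger opening in m.
Only numpy, scipy, OpenCV 4.12 (cv2) and the standard library are available. Lean on these libraries where they do the work, as an engineer would, in place of code of your own. Each camera call takes 0.05 s, during which the arm holds its last target.

## Working session

There is one attempt and no reset: what is moved stays moved. The work goes in short steps, Python scripts to look and compute and a shell command to move; the robot and the scene stay as the last step left them, time stands still between calls to the robot, and variables do not carry over. Pictures are saved under pics/ and viewed, and the job is handed in when it is done.

```bash
mkdir -p pics; cat > h.py <<'E'
import numpy as np, cv2
from station import *
def save(p,n,marks=()):
    im=p["color"][:,:,::-1].copy()
    for m in marks: cv2.circle(im,(int(m[1]),int(m[0])),3,(0,0,255),1)
    cv2.imwrite("pics/"+n,im)
def onz(p,rc,z):
    T=np.array(p["cam_to_world"]);d=T[:3,:3]@np.array([(rc[1]-p["cx"])/p["fx"],(rc[0]-p["cy"])/p["fy"],1])
    o=T[:3,3]; return o+d*(z-o[2])/d[2]
def proj(p,X):
    T=np.linalg.inv(np.array(p["cam_to_world"]));c=T[:3,:3]@np.array(X)+T[:3,3]
    return np.array([p["fy"]*c[1]/c[2]+p["cy"],p["fx"]*c[0]/c[2]+p["cx"]])
def tri(ps,rcs):
    A=np.zeros((3,3));b=np.zeros(3)
    for p,rc in zip(ps,rcs):
        T=np.array(p["cam_to_world"]);d=T[:3,:3]@np.array([(rc[1]-p["cx"])/p["fx"],(rc[0]-p["cy"])/p["fy"],1]);d/=np.linalg.norm(d)
        M=np.eye(3)-np.outer(d,d);A+=M;b+=M@T[:3,3]
    return np.linalg.solve(A,b)
E
python3 - <<'E'
from h import *
np.set_printoptions(precision=4,suppress=True)
t=capture("top");s=capture("side")
save(t,"t0.png");save(s,"s0.png")
print(t["fx"],t["cam_to_world"],s["cam_to_world"])
H={"oil_stone":0,"clamp":0,"bed":.03,"stop":.0375,"jaw":.038,"trigger_grip":.115,"handle_grip":.115,"abrasive_pad":0}
for q,z in H.items():
    for n,p in(("top",t),("side",s)):
        for r in place_of(p,q)[:3]: print(q,n,round(r["conf"],2),np.round(r["location"],1),onz(p,r["location"],z))
print(get_state())
E
```

```text
540.8186980181308 [[-0.0078 -0.9899  0.1418  0.3726]
 [-0.9999  0.0094  0.0111  0.1343]
 [-0.0123 -0.1417 -0.9898  1.2749]
 [ 0.      0.      0.      1.    ]] [[-0.9933 -0.0734  0.0894  0.4777]
 [-0.1155  0.6709 -0.7325  0.8737]
 [-0.0062 -0.7379 -0.6749  0.754 ]
 [ 0.      0.      0.      1.    ]]
oil_stone top 0.79 [281.3 282.7] [0.442  0.2436 0.    ]
oil_stone top 0.68 [264.4 205.2] [0.4834 0.4274 0.    ]
oil_stone top 0.65 [228.6 252.9] [0.5681 0.3152 0.    ]
oil_stone side 0.83 [315.8 367.4] [0.4499 0.2373 0.    ]
oil_stone side 0.72 [343.6 297.7] [0.5711 0.3152 0.    ]
oil_stone side 0.61 [406.6 344.4] [0.4799 0.4301 0.    ]
clamp side 0.9 [243.6 343.2] [0.509  0.0414 0.    ]
bed top 0.86 [253.2 355.7] [0.5037 0.0723 0.03  ]
bed side 0.58 [240.5 341. ] [0.513  0.0654 0.03  ]
stop top 0.73 [259.4 415.7] [ 0.4874 -0.0644  0.0375]
stop top 0.6 [248.  340.8] [0.5152 0.1068 0.0375]
stop side 0.93 [254.5 337.2] [0.5172 0.1166 0.0375]
jaw top 0.92 [256.1 377. ] [0.4957 0.024  0.038 ]
jaw top 0.23 [265.1 244.9] [0.4777 0.3273 0.038 ]
jaw side 0.8 [224.8 346.9] [0.5038 0.0228 0.038 ]
tr
[... 217 characters left out ...]
] [ 0.4617 -0.0823  0.115 ]
abrasive_pad top 0.63 [189.6 274.7] [0.6628 0.2635 0.    ]
abrasive_pad side 0.82 [315.1 254.3] [ 0.661   0.2591 -0.    ]
{'clock': 0.9, 'joints': array([-70.0893,  21.6165,   4.642 ,  73.0158,   0.0002,  83.6814]), 'joint_velocities': array([-0.0981, -0.0098, -0.0144, -0.0166, -0.1044, -0.0786]), 'effort': array([ -0.0003, -46.3512,  27.0158,   0.0001,  -0.0001,  -0.    ]), 'position': array([ 0.2542, -0.5158,  0.2313]), 'eef_rot': array([[ 0.442 , -0.897 ,  0.0001],
       [-0.897 , -0.442 , -0.0002],
       [ 0.0002,  0.    , -1.    ]]), 'force': array([-0.8802,  0.2636, -1.3475]), 'moment': array([ 0.0182, -0.0384, -0.0004]), 'finger_gap': 0.08521569657036168}
```

View pics/t0.png

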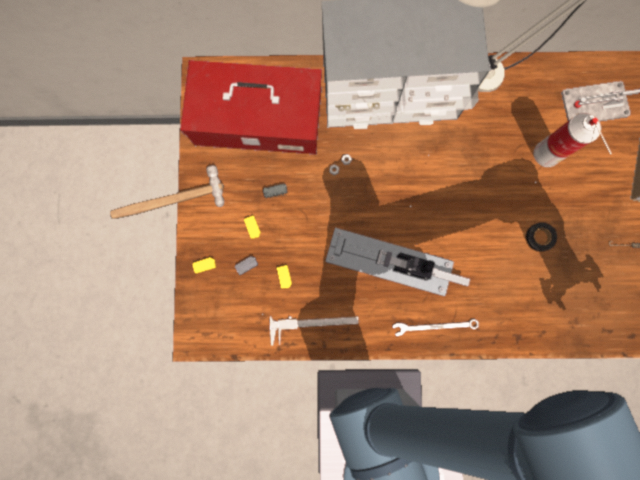

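View pics/s0.png

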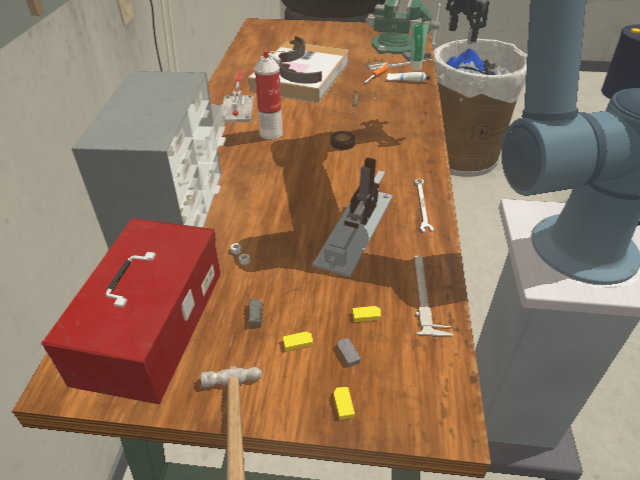

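```bash
python3 - <<'E'
from h import *
np.set_printoptions(precision=4,suppress=True)
t=capture("top");s=capture("side")
for p,n,rc in((t,"t",(265,246)),(t,"t",(190,275)),(s,"s",(351,347)),(s,"s",(314,255))):
    im=p["color"].astype(int); g=(im.max(2)-im.min(2)<32)
    r,c=rc; m=np.zeros(g.shape,np.uint8); m[r-22:r+22,c-22:c+22]=g[r-22:r+22,c-22:c+22]
    k,l,st,ce=cv2.connectedComponentsWithStats(m,connectivity=4)
    i=l[r,c]; pts=np.argwhere(l==i)
    W=np.array([onz(p,q,.013)[:2] for q in pts])
    rect=cv2.minAreaRect((W*1000).astype(np.float32))
    u,sv,vt=np.linalg.svd(W-W.mean(0),full_matrices=False)
    print(n,rc,len(pts),rect,"mean",W.mean(0),"dir",np.degrees(np.arctan2(vt[0,1],vt[0,0]))%180, im[r,c])
a=cv2.resize(t["color"][170:310,190:480,::-1],None,fx=2.7,fy=2.7,interpolation=cv2.INTER_CUBIC);cv2.imwrite("pics/tz.png",a)
a=cv2.resize(s["color"][150:380,230:430,::-1],None,fx=2.6,fy=2.6,interpolation=cv2.INTER_CUBIC);cv2.imwrite("pics/sz.png",a)
E
```

```text
t (265, 246) 223 ((481.4609375, 328.8608093261719), (26.151473999023438, 49.223655700683594), 29.509113311767578) mean [0.481 0.329] dir 119.55386306811062 [164 153 152]
t (190, 275) 217 ((657.9905395507812, 262.475830078125), (23.721120834350586, 54.38867950439453), 13.775845527648926) mean [0.6584 0.2625] dir 102.25197093320875 [133 129 120]
s (351, 347) 391 ((481.9193420410156, 332.1679382324219), (26.993431091308594, 56.238277435302734), 29.253108978271484) mean [0.481  0.3329] dir 116.02800402022312 [153 145 138]
s (314, 255) 315 ((657.9189453125, 262.5657043457031), (22.248876571655273, 66.36882019042969), 11.666830062866211) mean [0.6585 0.2641] dir 102.38223800492656 [132 130 118]
```

View pics/tz.png

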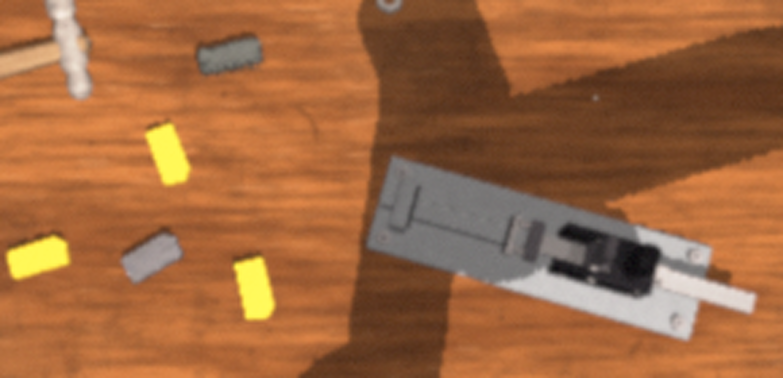

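View pics/sz.png

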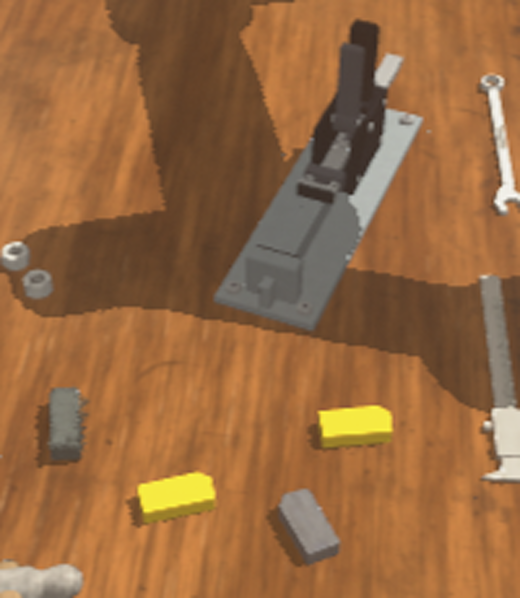

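```bash
cat > fit.py <<'E'
from h import *
import pickle
from scipy.optimize import least_squares
np.set_printoptions(precision=4,suppress=True)
def c2w(q,X):
    x,y,a=q;X=np.asarray(X,float);c,s=np.cos(a),np.sin(a)
    return np.array([x+c*X[0]-s*X[1],y+s*X[0]+c*X[1],X[2]])
E
python3 - <<'E'
from fit import *
t=capture("top");s=capture("side");pickle.dump((t,s),open("ts.pkl","wb"))
top={(12,0,30):[253.2,355.7],(45,0,37.5):[248,340.8],(-112,0,115):[257.8,414.4],(-142,0,115):[263.4,428.2]}
sid={(12,0,30):[240.5,341],(45,0,37.5):[254.5,337.2],(-112,0,115):[175.5,364.9],(-142,0,115):[168.1,370.8]}
def f(q):
    return np.concatenate([proj(p,c2w(q,np.array(k)/1000))-v for p,d in((t,top),(s,sid)) for k,v in d.items()])
r=least_squares(f,[.507,.06,1.3],loss="soft_l1");print(r.x,np.degrees(r.x[2]));print(f(r.x).reshape(-1,2))
np.save("q.npy",r.x);q=r.x
for p,n,(r0,r1,c0,c1,k) in((t,"to",(215,305,315,475,5)),(s,"so",(150,280,305,405,4.5))):
    im=cv2.resize(p["color"][r0:r1,c0:c1,::-1],None,fx=k,fy=k,interpolation=cv2.INTER_CUBIC)
    def L(a,b,col):
        P=[proj(p,c2w(q,np.array(z)/1000)) for z in(a,b)]
        P=[(int((z[1]-c0+.5)*k),int((z[0]-r0+.5)*k)) for z in P]; cv2.line(im,*P,col,1)
    def box(x0,x1,y,z,col):
        for a,b in(((x0,-y),(x1,-y)),((x1,-y),(x1,y)),((x1,y),(x0,y)),((x0,y),(x0,-y))): L((*a,z),(*b,z),col)
    box(-162,-80,20,68,(0,255,255)); box(-58,45,8,30,(0,255,0)); L((45,-18,46),(45,18,46),(0,0,255)); L((-200,-42,8),(80,-42,8),(255,0,255));L((-200,42,8),(80,42,8),(255,0,255)); box(-117,-107,10,136,(255,255,0)); box(-150,-134,12,139,(255,128,0)); L((-257,0,42),(-160,0,42),(255,255,255))
    cv2.imwrite("pics/%s1.png"%n,im)
E
```

```text
[0.5053 0.0597 1.3198] 75.6210454813156
[[-1.9878  0.3763]
 [-0.5577  1.4809]
 [ 2.8594 -0.1659]
 [ 0.6037 -0.2776]
 [ 2.084   2.0598]
 [-4.4354  0.8411]
 [ 1.0046 -2.0423]
 [ 0.9432 -3.9388]]
```

View pics/to1.png

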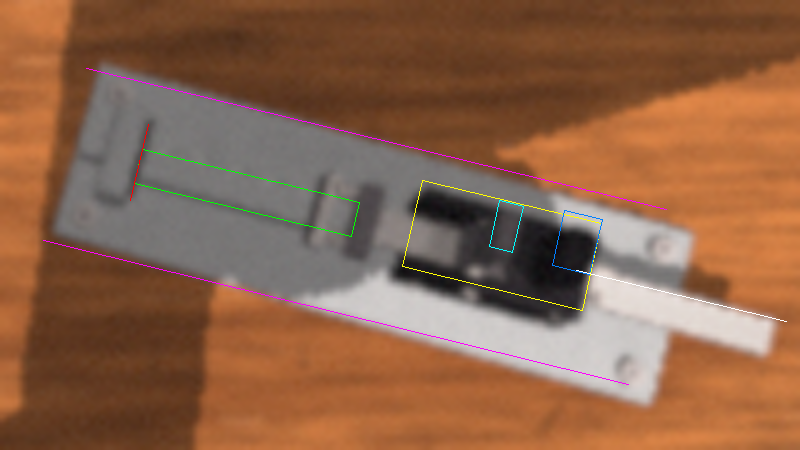

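View pics/so1.png

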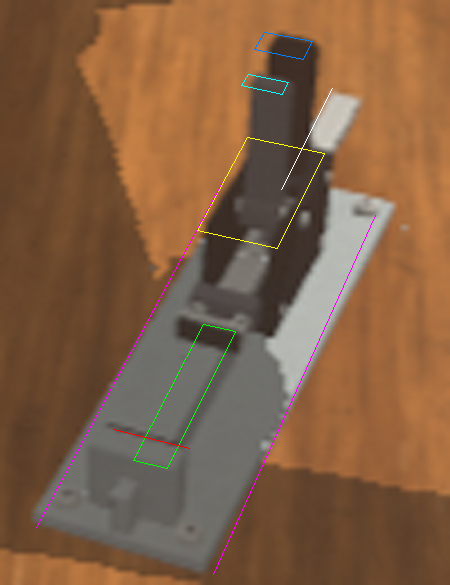

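```bash
cat > ov.py <<'E'
from fit import *
def overlay(t,s,q,x0,tag,extra=()):
  for p,n,(r0,r1,c0,c1,k) in((t,"to",(215,305,315,475,5)),(s,"so",(150,280,305,405,4.5))):
    im=cv2.resize(p["color"][r0:r1,c0:c1,::-1],None,fx=k,fy=k,interpolation=cv2.INTER_CUBIC)
    def L(a,b,col):
        P=[proj(p,c2w(q,np.array(z)/1000)) for z in(a,b)]
        P=[(int((z[1]-c0+.5)*k),int((z[0]-r0+.5)*k)) for z in P]; cv2.line(im,*P,col,1)
    def box(x0,x1,y,z,col):
        for a,b in(((x0,-y),(x1,-y)),((x1,-y),(x1,y)),((x1,y),(x0,y)),((x0,y),(x0,-y))): L((*a,z),(*b,z),col)
    box(-162,-80,20,68,(0,255,255)); box(-58,45,8,30,(0,255,0)); L((45,-18,46),(45,18,46),(0,0,255)); box(x0,x0+290,42,8,(255,0,255)); box(-117,-107,10,136,(255,255,0)); box(-150,-134,12,139,(255,128,0)); L((-257,0,42),(-160,0,42),(255,255,255))
    cv2.imwrite("pics/%s%s.png"%(n,tag),im)
E
python3 - <<'E'
from ov import *
t,s=pickle.load(open("ts.pkl","rb"))
T=lambda u,v:[v/5+215-.5,u/5+315-.5]; S=lambda u,v:[v/4.5+150-.5,u/4.5+305-.5]
E=290
# (x,isplate,y,z)
top=[((0,1,-42,8),T(652,405)),((0,1,42,8),0),((E,1,42,8),0),((E,1,-42,8),0)]
# image-left = +x ; left corners (103,63),(53,235)
# clamp y = z cross x ; x=(.25,.97) -> y=(-.97,.25): image down
ob=[(t,(0,1,42,8),T(652,405)),(t,(0,1,-42,8),T(693,233)),(t,(E,1,-42,8),T(103,63)),(t,(E,1,42,8),T(53,235)),
 (t,(45,0,0,46),T(142,161)),(t,(-257,0,0,42),T(772,338)),
 (s,(E,1,-42,8),S(33,515)),(s,(E,1,42,8),S(208,573)),(s,(0,1,42,8),S(393,203)),(s,(45,0,0,46),S(148,436)),(s,(-257,0,0,42),S(345,97))]
def f(v):
    return np.concatenate([proj(p,c2w(v[:3],np.array([k[0]+k[1]*v[3]*1000,k[2],k[3]])/1000))-o for p,k,o in ob])
r=least_squares(f,[.507,.06,1.3,-.2],loss="soft_l1");print(r.x,np.degrees(r.x[2]));print(f(r.x).reshape(-1,2))
np.save("q.npy",r.x[:3]);overlay(t,s,r.x[:3],r.x[3]*1000,"2")
E
```

```text
[ 0.5063  0.0607  1.2849 -0.2154] 73.62207024060493
[[ 0.0603  0.0188]
 [-0.2406  0.5849]
 [ 0.3913 -0.5914]
 [-0.0022 -0.3037]
 [-0.7873 -0.765 ]
 [ 0.1731  1.5837]
 [ 0.4521  0.2091]
 [-1.0936 -0.0105]
 [ 0.4036  0.1985]
 [ 0.6603 -0.5006]
 [-0.9897  0.3622]]
```

View pics/to2.png

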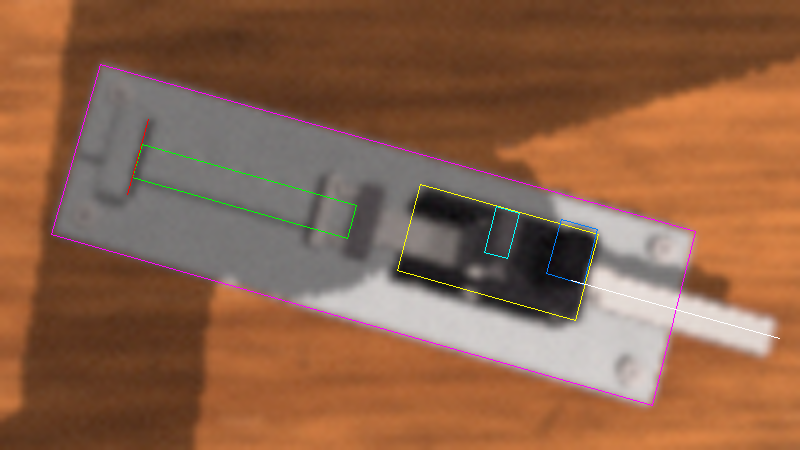

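View pics/so2.png

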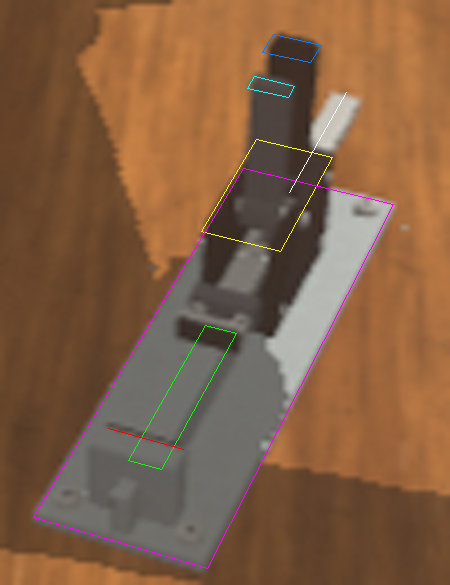

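```bash
python3 -m jog '[[11.35,42.3,0,0,0,0.0814,0],[11.35,42.3,0,0,0,0.0814,0],[11.35,42.3,0,0,0,0.0814,0],[11.35,42.3,0,0,0,0.0814,0],[11.35,42.3,0,0,0,0.0814,0],[11.35,42.3,0,0,0,0.0814,0],[11.35,42.3,0,0,0,0.0814,0],[11.35,42.3,0,0,0,0.0814,0],[11.35,42.3,0,0,0,0.0814,0],[11.35,42.3,0,0,0,0.0814,0],[11.35,42.3,0,0,0,0.0814,0],[11.35,42.3,0,0,0,0.0814,0],[11.35,42.3,0,0,0,0.0814,0],[11.35,42.3,0,0,0,0.0814,0],[11.35,42.3,0,0,0,0.0814,0],[11.35,42.3,0,0,0,0.0814,0],[11.35,42.3,0,0,0,0.0814,0],[11.35,42.3,0,0,0,0.0814,0],[11.35,42.3,0,0,0,0.0814,0],[11.35,42.3,0,0,0,0.0814,0]]' 50
python3 -c "
from h import *
s=get_state();print(s['position'],s['joints'],s['eef_rot'],s['finger_gap'],s['clock'])"
```

```text
clock: 3.1
position: [0.4813, 0.3321, 0.2314]
eef_rot: [[0.868, 0.496, 0.001], [0.496, -0.868, 0.0], [0.001, 0.0, -1.0]]
force: [0.7, -0.4, -0.3]
finger_gap: 0.0427
[0.48134664 0.33210347 0.2313732 ] [ 2.83966217e+01  2.27659026e+01  6.35159207e+00  7.35552852e+01
 -1.31827138e-02  8.86742963e+01] [[ 8.68438271e-01  4.95796971e-01  5.76224502e-04]
 [ 4.95797028e-01 -8.68438429e-01  4.99668606e-05]
 [ 5.25188920e-04  2.42297262e-04 -9.99999833e-01]] 0.04270235824341957 3.1
```

```bash
python3 -m jog '[[0,0,-45,0,0,0,0],[0,0,-45,0,0,0,0],[0,0,-45,0,0,0,0],[0,0,-40,0,0,0,0],[0,0,0,0,0,0,0]]'
python3 - <<'E'
from h import *
np.set_printoptions(precision=4,suppress=True)
print(get_state()['position'])
s=capture("side");t=capture("top")
cv2.imwrite("pics/s3.png",cv2.resize(s["color"][280:400,280:420,::-1],None,fx=4,fy=4))
cv2.imwrite("pics/t3.png",cv2.resize(t["color"][210:320,190:330,::-1],None,fx=4,fy=4))
E
```

```text
clock: 3.6
position: [0.4762, 0.3275, 0.0506]
eef_rot: [[0.87, 0.493, -0.011], [0.493, -0.87, -0.006], [-0.012, -0.0, -1.0]]
force: [-1.9, -1.1, 0.3]
finger_gap: 0.0424
[0.4762 0.3275 0.0506]
```

View pics/s3.png

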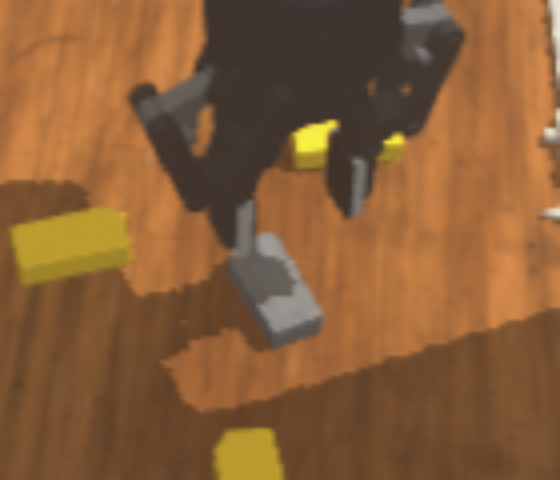

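View pics/t3.png

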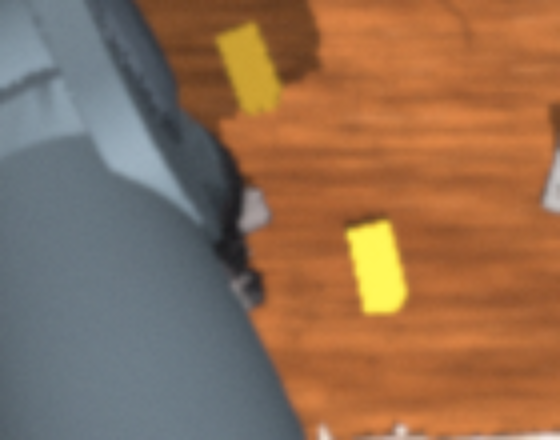

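```bash
python3 -m jog '[[0,0,0,0,0,0,0],[0,0,-20,0,0,0,0],[0,0,-15,0,0,0,0],[0,0,-9,0,0,0,0],[0,0,0,0,0,0,0],[0,0,0,0,0,0,0]]'
python3 - <<'E'
from h import *
np.set_printoptions(precision=4,suppress=True)
print(get_state()['position'])
s=capture("side")
cv2.imwrite("pics/s4.png",cv2.resize(s["color"][280:400,280:420,::-1],None,fx=4,fy=4))
E
```

```text
clock: 4.3
position: [0.4822, 0.3307, 0.0138]
eef_rot: [[0.87, 0.493, 0.002], [0.493, -0.87, 0.001], [0.002, 0.0, -1.0]]
force: [-0.3, -0.3, 0.2]
finger_gap: 0.0426
[0.4822 0.3307 0.0138]
```

View pics/s4.png

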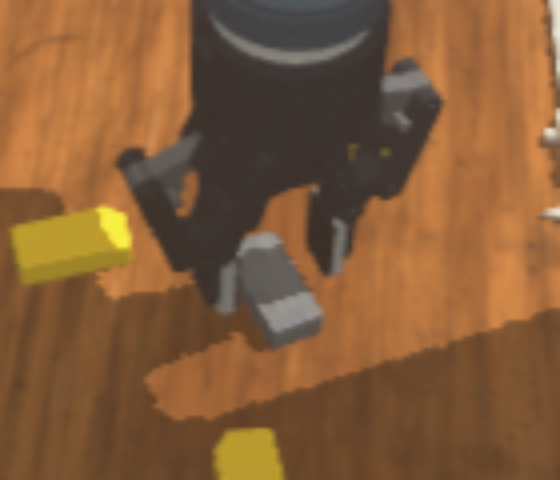

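```bash
python3 -m jog '[[0,0,-6,0,0,0,0],[0,0,-4.5,0,0,0,0],[0,0,0,0,0,0,0],[0,0,0,0,0,0,0.4],[0,0,0,0,0,0,1],[0,0,0,0,0,0,1],[0,0,0,0,0,0,1],[0,0,0,0,0,0,1]]' 50
python3 - <<'E'
from h import *
s=capture("side")
cv2.imwrite("pics/s5.png",cv2.resize(s["color"][280:400,280:420,::-1],None,fx=4,fy=4))
E
```

```text
clock: 5.15
position: [0.4812, 0.3302, 0.0019]
eef_rot: [[0.87, 0.493, 0.0], [0.493, -0.87, 0.0], [0.0, -0.0, -1.0]]
force: [-0.5, -0.1, 0.4]
finger_gap: 0.0231
```

View pics/s5.png

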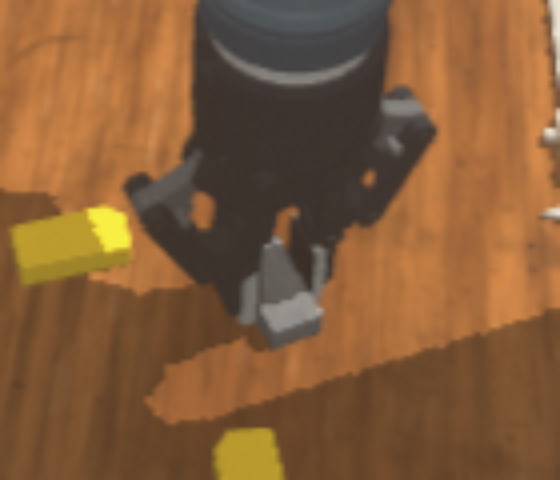

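```bash
python3 -m jog '[[0,0,15,0,0,0,1],[0,0,40,0,0,0,1],[0,0,45,0,0,0,1],[3.5,-32.2,0,0,0,-0.1002,1],[3.5,-32.2,0,0,0,-0.1002,1],[3.5,-32.2,0,0,0,-0.1002,1],[3.5,-32.2,0,0,0,-0.1002,1],[3.5,-32.2,0,0,0,-0.1002,1],[3.5,-32.2,0,0,0,-0.1002,1],[3.5,-32.2,0,0,0,-0.1002,1],[3,-32.4,0,0,0,-0.1,1],[0,0,0,0,0,0,1],[0,0,0,0,0,0,1]]'
python3 - <<'E'
from h import *
print(get_state()["position"])
s=capture("side");t=capture("top")
cv2.imwrite("pics/s6.png",cv2.resize(s["color"][130:300,270:430,::-1],None,fx=3.5,fy=3.5))
cv2.imwrite("pics/t6.png",cv2.resize(t["color"][200:310,300:480,::-1],None,fx=4,fy=4))
E
```

```text
clock: 6.5
position: [0.5084, 0.072, 0.1017]
eef_rot: [[0.959, -0.283, -0.0], [-0.283, -0.959, 0.001], [-0.001, -0.0, -1.0]]
force: [-1.0, 0.5, -0.5]
finger_gap: 0.0236
[0.5084349  0.07195271 0.10167181]
```

View pics/s6.png

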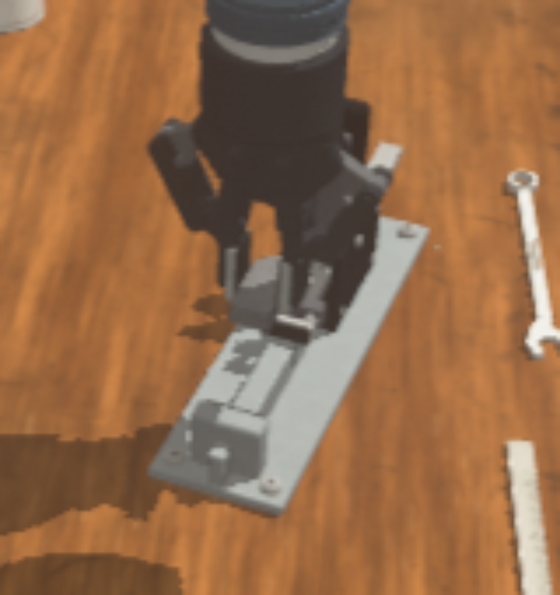

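View pics/t6.png

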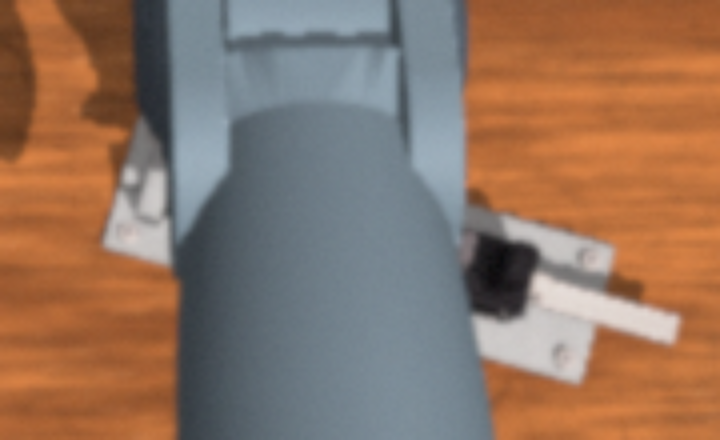

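```bash
python3 - <<'E'
from fit import *
s=capture("side");q=np.load("q.npy");k=6;r0,c0=190,305
im=cv2.resize(s["color"][190:290,305:405,::-1],None,fx=k,fy=k,interpolation=cv2.INTER_CUBIC)
cv2.imwrite("pics/s7a.png",im)
def L(a,b,col,w=False):
    P=[proj(s,np.array(z)/1000 if w else c2w(q,np.array(z)/1000)) for z in(a,b)]
    cv2.line(im,*[(int((z[1]-c0+.5)*k),int((z[0]-r0+.5)*k)) for z in P],col,1)
L((-58,-8,30),(46,-8,30),(0,255,0));L((-58,8,30),(46,8,30),(0,255,0));L((45,-18,46),(45,18,46),(0,0,255))
p=get_state()["position"]*1000
qq=(p[0]/1000,p[1]/1000,np.radians(73.6))
for z in (100,113):
  C=[(25.5,-12.5),(25.5,12.5),(-25.5,12.5),(-25.5,-12.5)]
  for a,b in zip(C,C[1:]+C[:1]): L(1000*c2w(qq,(a[0]/1000,a[1]/1000,z/1000)),1000*c2w(qq,(b[0]/1000,b[1]/1000,z/1000)),(255,0,0),True)
cv2.imwrite("pics/s7.png",im)
E
```

```text
(no output)
```

View pics/s7.png

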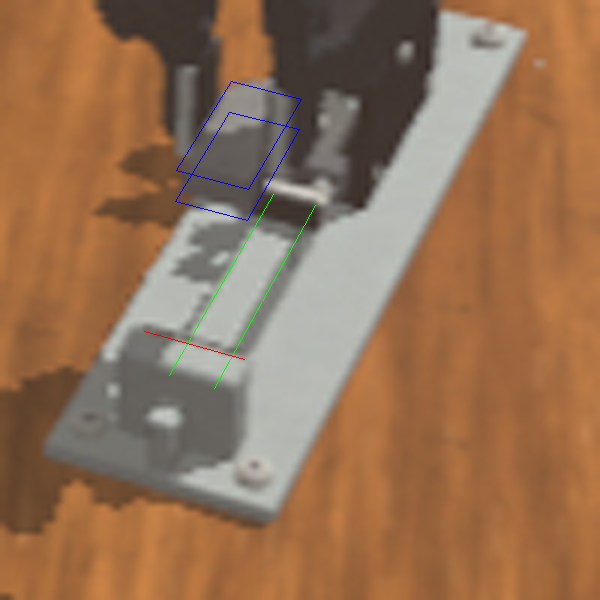

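View pics/s7a.png

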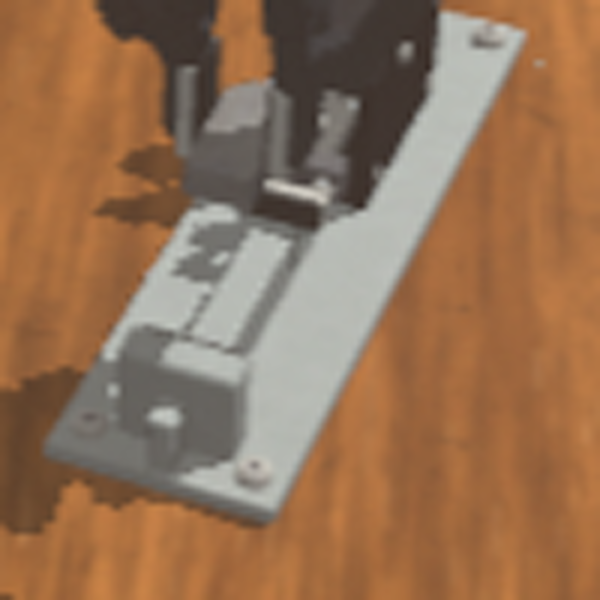

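```bash
python3 -m jog '[[0.5,-0.2,-30,0,0,0,1],[0.5,-0.2,-22,0,0,0,1],[0,0,-5,0,0,0,1],[0,0,0,0,0,0,1],[0,0,0,0,0,0,1]]'
cat > look.py <<'E'
from fit import *
import sys
s=capture("side");q=np.load("q.npy");k=6;r0,c0=190,305
im=cv2.resize(s["color"][190:290,305:405,::-1],None,fx=k,fy=k,interpolation=cv2.INTER_CUBIC)
def L(a,b,col,w=False):
    P=[proj(s,np.array(z)/1000 if w else c2w(q,np.array(z)/1000)) for z in(a,b)]
    cv2.line(im,*[(int((z[1]-c0+.5)*k),int((z[0]-r0+.5)*k)) for z in P],col,1)
L((-58,-8,30),(46,-8,30),(0,255,0));L((-58,8,30),(46,8,30),(0,255,0));L((45,-18,46),(45,18,46),(0,0,255))
if len(sys.argv)>2:
  z0=float(sys.argv[2])
  for z in (z0,z0+13):
    C=[(37.5,-12.5),(37.5,12.5),(-13.5,12.5),(-13.5,-12.5)]
    for a,b in zip(C,C[1:]+C[:1]): L((*a,z),(*b,z),(255,0,0))
cv2.imwrite("pics/%s.png"%sys.argv[1],im)
p=get_state();print(p["position"],p["force"],p["clock"])
E
python3 look.py s8 43
```

```text
clock: 7.15
position: [0.5103, 0.0725, 0.0457]
eef_rot: [[0.96, -0.282, 0.001], [-0.282, -0.96, -0.0], [0.001, -0.0, -1.0]]
force: [-0.1, 0.1, -1.3]
finger_gap: 0.0235
[0.5107 0.0724 0.046 ] [-0.9991  1.365  -0.5294] 7.2
```

View pics/s8.png

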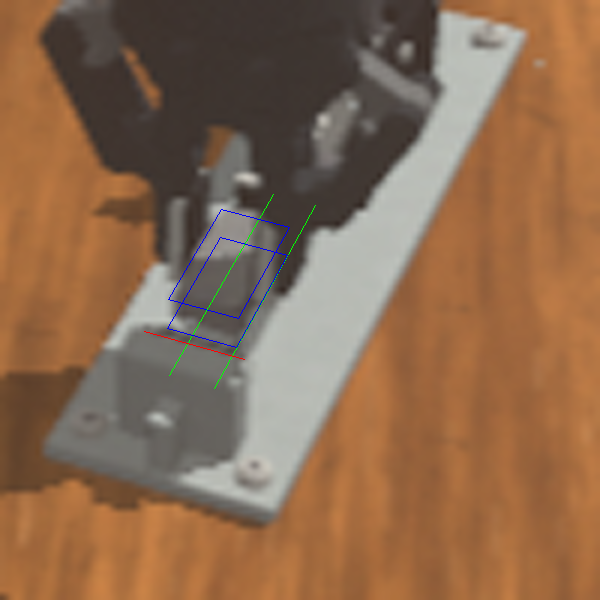

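```bash
python3 -m jog '[[1,-0.3,-6,0,0,0,1],[0,0,-4,0,0,0,1],[0,0,-2,0,0,0,1],[0,0,0,0,0,0,1],[0,0,0,0,0,0,1]]'
python3 look.py s9 30
```

```text
clock: 7.7
position: [0.5105, 0.0716, 0.0328]
eef_rot: [[0.959, -0.283, -0.0], [-0.283, -0.959, -0.0], [-0.0, 0.0, -1.0]]
force: [-0.1, 0.2, -1.1]
finger_gap: 0.0233
[0.5107 0.0717 0.0329] [ 0.9718  0.346  -1.739 ] 7.75
```

View pics/s9.png

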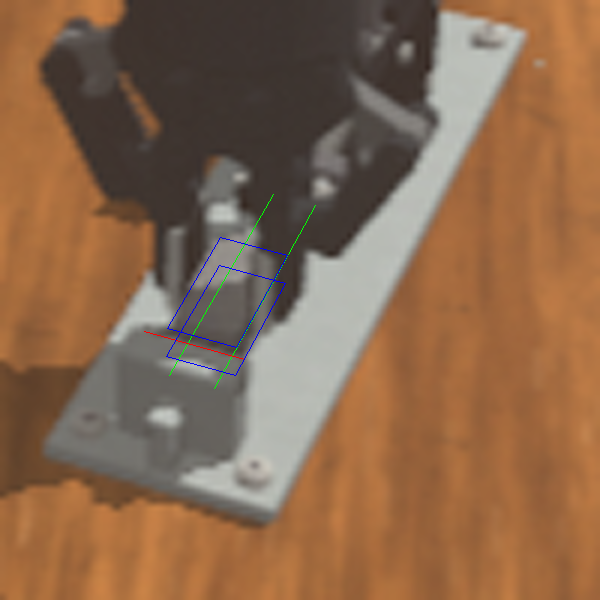

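```bash
python3 -m jog '[[0,0,-0.7,0,0,0,1],[0,0,0,0,0,0,1]]'; python3 -m jog '[[0,0,0,0,0,0,0.2],[0,0,0,0,0,0,0.2],[0,0,0,0,0,0,0],[0,0,0,0,0,0,0],[0,0,0,0,0,0,0]]'; python3 look.py s10 30
```

```text
clock: 7.95
position: [0.5107, 0.0717, 0.0321]
eef_rot: [[0.959, -0.283, 0.0], [-0.283, -0.959, -0.0], [0.0, -0.0, -1.0]]
force: [0.4, -0.6, -0.7]
finger_gap: 0.0233
clock: 8.45
position: [0.5107, 0.0717, 0.0322]
eef_rot: [[0.959, -0.282, 0.0], [-0.282, -0.959, -0.0], [0.0, -0.0, -1.0]]
force: [-0.1, 0.1, -0.5]
finger_gap: 0.0425
[0.5107 0.0717 0.0322] [-0.5257  0.4074  0.2929] 8.5
```

View pics/s10.png

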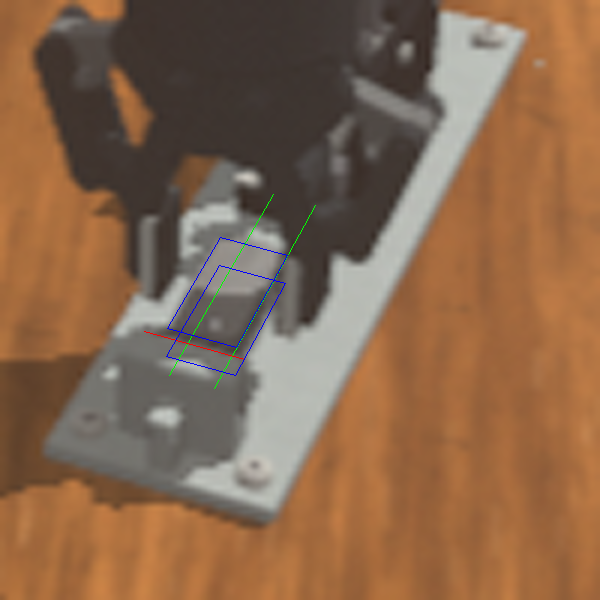

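```bash
python3 -m jog '[[0,0,5,0,0,0,0],[0,0,25,0,0,0,0],[0,0,45,0,0,0,0],[0,0,45,0,0,0,0],[0,0,45,0,0,0,-1],[-3.4,-11.2,10,0,0,0.1309,-1],[-3.4,-11.2,0,0,0,0.1309,-1],[-3.4,-11.2,0,0,0,0.1309,-1],[-3.4,-11.2,0,0,0,0.1309,-1],[-3.4,-11.2,0,0,0,0.1309,-1],[-3.4,-11.2,0,0,0,0.1309,-1],[-3.4,-11.2,0,0,0,0.1309,-1],[-3.4,-11.2,0,0,0,0.1309,-1],[-3.4,-11.2,0,0,0,0.1309,-1],[-3.4,-11.2,0,0,0,0.1309,-1],[-3.4,-11.2,0,0,0,0.1309,-1],[-3.4,-11.2,0,0,0,0.1309,-1],[0,0,0,0,0,0,-1],[0,0,0,0,0,0,-1]]'
python3 look.py s11 30; python3 - <<'E'
from h import *
s=capture("side");t=capture("top")
cv2.imwrite("pics/s12.png",cv2.resize(s["color"][90:290,280:440,::-1],None,fx=3,fy=3))
for r in place_of(s,"trigger_grip")[:1]+place_of(s,"handle_grip")[:1]: print(r["conf"],onz(s,r["location"],.115))
print(get_state()['joints'])
E
```

```text
clock: 10.4
position: [0.4699, -0.0626, 0.2074]
eef_rot: [[0.286, 0.958, 0.0], [0.958, -0.286, 0.0], [0.001, 0.0, -1.0]]
force: [-0.0, 0.7, 0.1]
finger_gap: 0.0854
[ 0.47   -0.0624  0.2073] [-0.3082 -0.3065 -0.6058] 10.45
0.59 [ 0.46813557 -0.05051234  0.115     ]
0.9 [ 0.45849969 -0.07728242  0.115     ]
[-1.52318388e+01  1.04954413e+01 -1.40689644e+01  6.54370445e+01
  1.26320773e-02  1.18665621e+00]
```

View pics/s11.png

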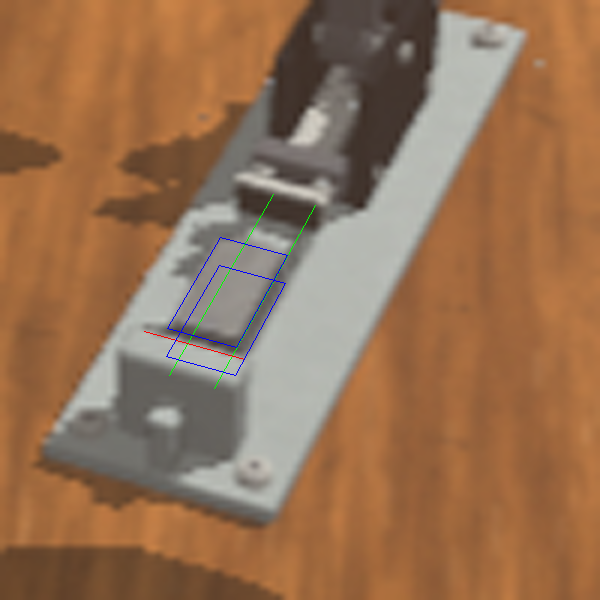

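View pics/s12.png

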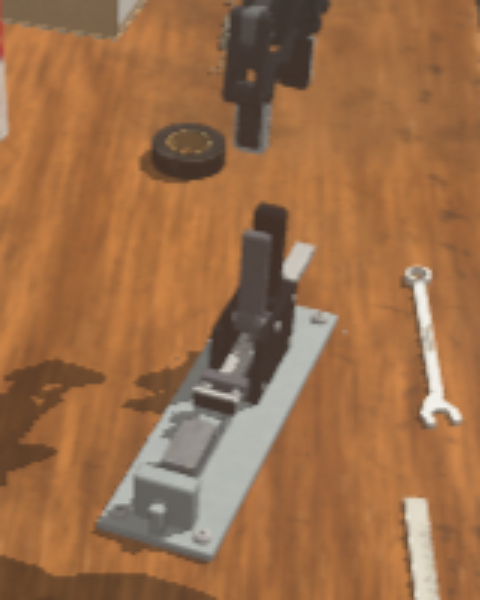

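```bash
python3 -m jog '[[-1.4,0.4,-30,0,0,0,-1],[0,0,-35,0,0,0,-1],[0,0,-30,0,0,0,-1],[0,0,-20,0,0,0,-1],[0,0,0,0,0,0,-1],[0,0,0,0,0,0,-1]]'
python3 - <<'E'
from h import *
s=capture("side");t=capture("top")
cv2.imwrite("pics/s13.png",cv2.resize(s["color"][110:240,300:430,::-1],None,fx=4.5,fy=4.5))
st=get_state();print(st["position"],st["force"])
E
```

```text
clock: 11.25
position: [0.4684, -0.0621, 0.0924]
eef_rot: [[0.282, 0.959, -0.001], [0.959, -0.282, 0.0], [0.0, -0.001, -1.0]]
force: [-0.2, -0.5, 0.4]
finger_gap: 0.0855
[ 0.46974152 -0.06254172  0.09353444] [-0.22563825  0.37753901  0.29714669]
```

View pics/s13.png

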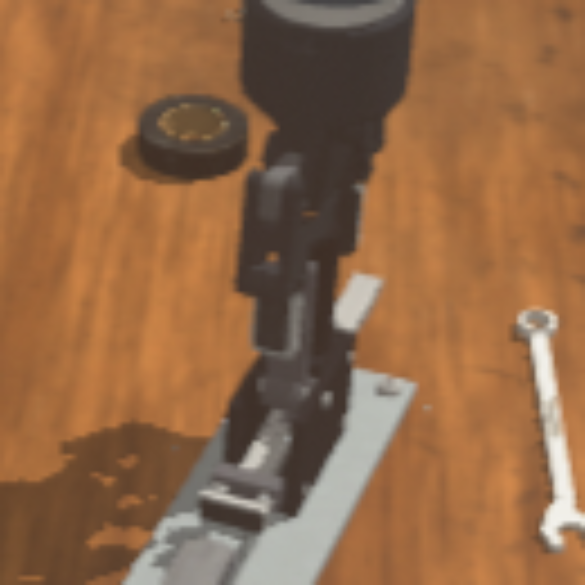

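```bash
python3 -m jog '[[0,0,0,0,0,0,-0.5],[0,0,0,0,0,0,-0.15],[0,0,0,0,0,0,-0.15],[0,0,0,0,0,0,-0.15]]' 20;python3 -m jog '[[0,0,0,0,0,0,-0.08],[0,0,0,0,0,0,-0.08]]';python3 -m jog '[[0,0,0,0,0,0,-0.03],[0,0,0,0,0,0,-0.03]]'
```

```text
clock: 11.75
position: [0.4687, -0.0624, 0.0924]
eef_rot: [[0.283, 0.959, 0.001], [0.959, -0.283, -0.0], [0.0, 0.001, -1.0]]
force: [0.5, 0.9, 0.3]
finger_gap: 0.0491
clock: 11.95
position: [0.4684, -0.0632, 0.0924]
eef_rot: [[0.283, 0.959, -0.0], [0.959, -0.283, -0.002], [-0.002, 0.001, -1.0]]
force: [-2.1, -4.7, 3.0]
finger_gap: 0.0459
clock: 12.15
position: [0.4682, -0.0643, 0.0926]
eef_rot: [[0.284, 0.959, -0.001], [0.959, -0.284, -0.004], [-0.004, 0.001, -1.0]]
force: [-3.5, -7.3, 5.2]
finger_gap: 0.0438
```

```bash
python3 -m jog '[[-0.5,-1.7,0,0,0,0,0.0],[-0.5,-1.7,0,0,0,0,0.08],[-0.5,-1.7,0,0,0,0,0.16],[-0.4,-1.5,0,0,0,0,0.22],[-0.2,-0.7,0,0,0,0,0.27],[0,0,0,0,0,0,0.3]]' 20; python3 -m jog '[[0,0,0,0,0,0,0.3],[0,0,0,0,0,0,0.3]]'; python3 look.py s14 30; python3 -c "
from h import *
s=capture('side');cv2.imwrite('pics/s15.png',cv2.resize(s['color'][110:240,300:430,::-1],None,fx=4.5,fy=4.5))"
```

```text
clock: 12.75
position: [0.4669, -0.0688, 0.0937]
eef_rot: [[0.283, 0.959, 0.002], [0.959, -0.283, 0.002], [0.003, 0.001, -1.0]]
force: [-4.0, 1.6, 15.4]
finger_gap: 0.0343
clock: 12.95
position: [0.467, -0.0688, 0.0937]
eef_rot: [[0.283, 0.959, 0.002], [0.959, -0.283, 0.002], [0.003, 0.001, -1.0]]
force: [-4.6, 0.8, 14.7]
finger_gap: 0.0343
[ 0.467  -0.0688  0.0937] [-4.5161  1.1979 14.4628] 13.0
```

View pics/s14.png

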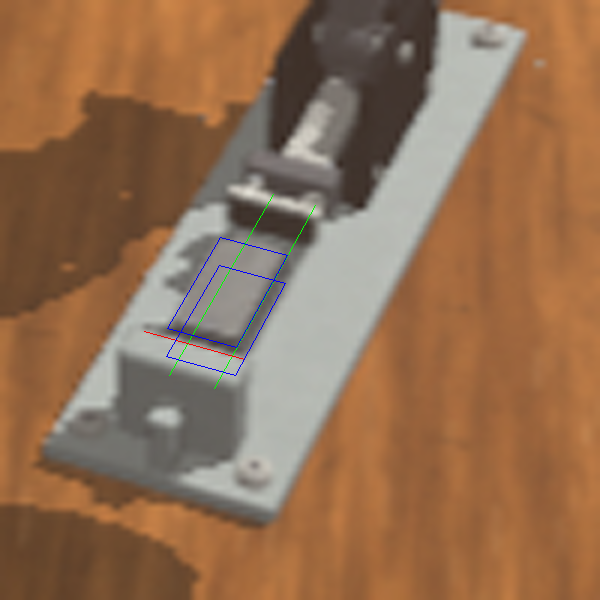

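View pics/s15.png

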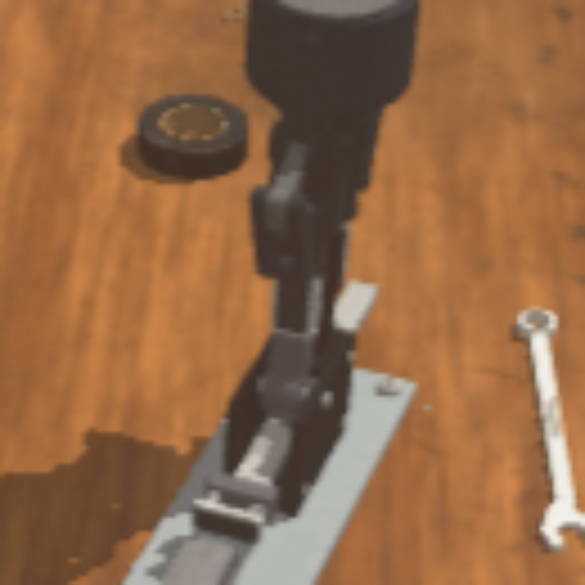

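```bash
python3 -m jog '[[0,0,0,0,0,0,-0.2],[0,0,0,0,0,0,-0.45],[0,0,0,0,0,0,-0.45],[0,0,8,0,0,0,-0.45],[0,0,7,0,0,0,-0.45],[0,0,0,0,0,0,-0.1],[0,0,0,0,0,0,0.1],[0,0,0,0,0,0,0.2],[0,0,0,0,0,0,0.3],[0,0,0,0,0,0,0.36],[0,0,0,0,0,0,0.36]]' 20; python3 -m jog '[[0,0,0,0,0,0,0.36]]'; python3 look.py s16 30
```

```text
clock: 14.15
position: [0.4676, -0.0707, 0.1089]
eef_rot: [[0.283, 0.959, 0.003], [0.959, -0.283, -0.002], [-0.001, 0.003, -1.0]]
force: [-1.9, -1.8, 12.0]
finger_gap: 0.0313
clock: 14.25
position: [0.4676, -0.0707, 0.1089]
eef_rot: [[0.283, 0.959, 0.003], [0.959, -0.283, -0.002], [-0.001, 0.003, -1.0]]
force: [-2.3, -1.6, 10.6]
finger_gap: 0.0315
[ 0.4676 -0.0707  0.1089] [-3.0071 -2.1293 11.1392] 14.3
```

View pics/s16.png

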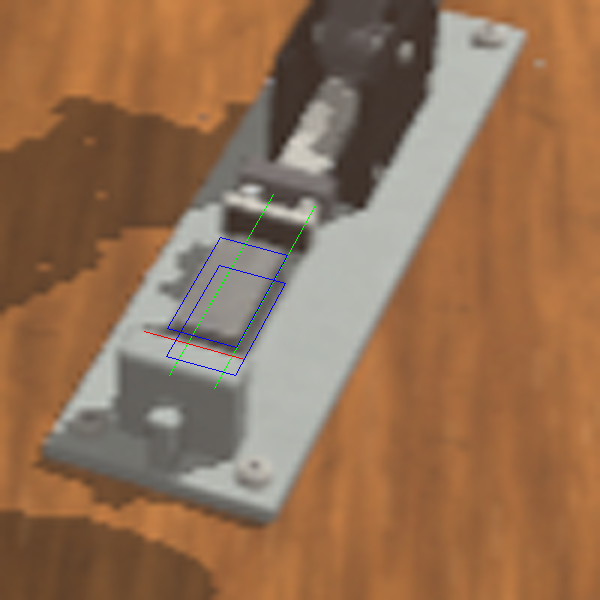

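```bash
python3 -m jog '[[0,0,0,0,0,0,-0.2],[0,0,0,0,0,0,-0.45],[0,0,0,0,0,0,-0.45],[0,0,0,0,0,0,-0.1],[0,0,0,0,0,0,0.1],[0,0,0,0,0,0,0.2],[0,0,0,0,0,0,0.3],[0,0,0,0,0,0,0.36],[0,0,0,0,0,0,0.36]]' 20; python3 look.py s17 30; python3 -m jog '[[0,0,0,0,0,0,-0.2],[0,0,0,0,0,0,-0.45],[0,0,0,0,0,0,-0.45]]';python3 look.py s18 30
```

```text
clock: 15.2
position: [0.4665, -0.0703, 0.1082]
eef_rot: [[0.283, 0.959, 0.001], [0.959, -0.283, -0.001], [-0.001, 0.001, -1.0]]
force: [-3.7, -1.6, 9.4]
finger_gap: 0.0313
[ 0.4665 -0.0703  0.1082] [-2.884  -1.3018 10.3432] 15.25
clock: 15.55
position: [0.4662, -0.0695, 0.1068]
eef_rot: [[0.282, 0.959, -0.001], [0.959, -0.282, 0.0], [0.0, -0.001, -1.0]]
force: [0.8, 0.9, 0.3]
finger_gap: 0.0618
[ 0.4662 -0.0696  0.1069] [-0.4098 -0.0304 -0.2581] 15.6
```

View pics/s17.png

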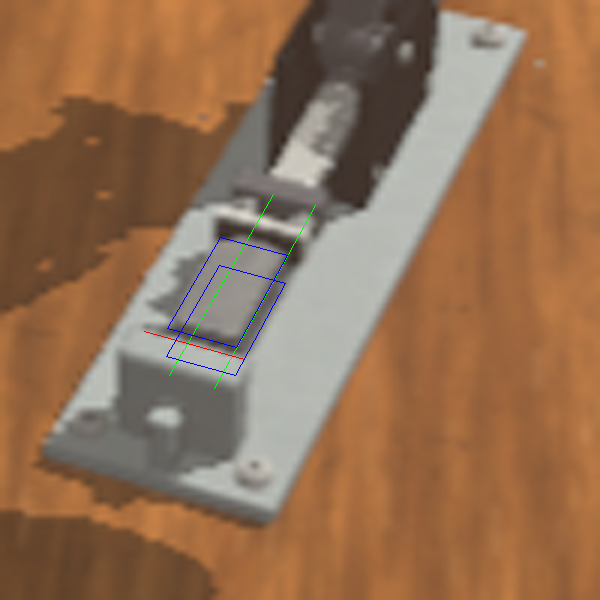

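View pics/s18.png

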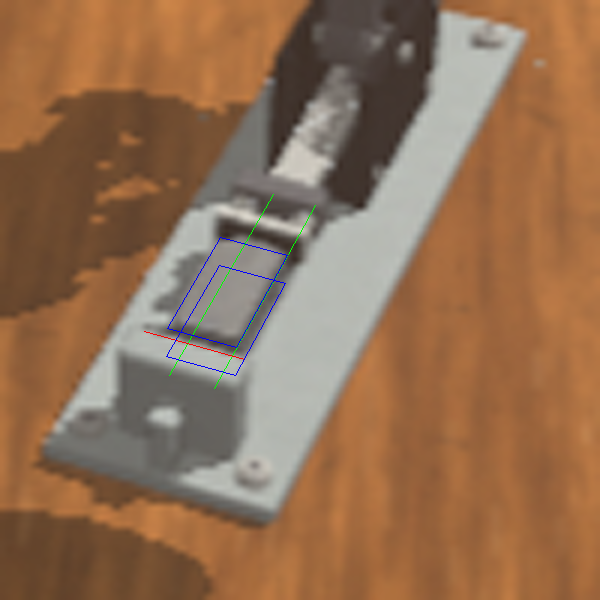

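```bash
python3 -m jog '[[0,0,0,0,0,0,-0.1],[0,0,0,0,0,0,0.1],[0,0,0,0,0,0,0.2],[0,0,0,0,0,0,0.3],[0,0,0,0,0,0,0.36],[0,0,0,0,0,0,0.36]]' 20;  python3 -m jog '[[0,0,0,0,0,0,-0.2],[0,0,0,0,0,0,-0.45],[0,0,0,0,0,0,-0.45]]';python3 look.py s19 30
```

```text
clock: 16.2
position: [0.4666, -0.0703, 0.1083]
eef_rot: [[0.283, 0.959, 0.001], [0.959, -0.283, -0.002], [-0.001, 0.001, -1.0]]
force: [-3.1, -1.0, 10.5]
finger_gap: 0.0311
clock: 16.5
position: [0.4662, -0.0696, 0.1069]
eef_rot: [[0.282, 0.959, -0.0], [0.959, -0.282, 0.0], [-0.0, -0.0, -1.0]]
force: [-0.3, -0.0, -0.6]
finger_gap: 0.062
[ 0.4662 -0.0696  0.1069] [-0.2444  0.2603  0.5   ] 16.55
```

View pics/s19.png

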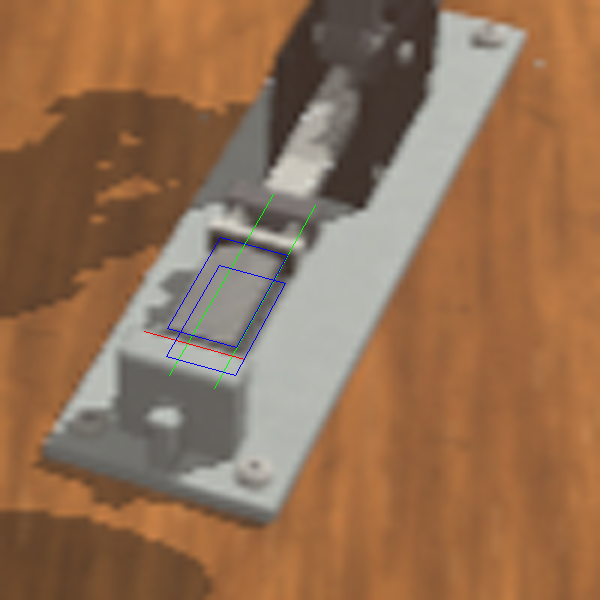

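```bash
python3 -m jog '[[0,0,0,0,0,0,-0.1],[0,0,0,0,0,0,0.1],[0,0,0,0,0,0,0.2],[0,0,0,0,0,0,0.3],[0,0,0,0,0,0,0.36],[0,0,0,0,0,0,0.36]]' 20;python3 look.py s20 30;  python3 -m jog '[[0,0,0,0,0,0,-0.2],[0,0,0,0,0,0,-0.45],[0,0,0,0,0,0,-0.45]]';python3 look.py s21
```

```text
clock: 17.15
position: [0.4667, -0.0701, 0.1084]
eef_rot: [[0.283, 0.959, 0.001], [0.959, -0.283, -0.001], [-0.001, 0.001, -1.0]]
force: [-3.7, -1.6, 10.3]
finger_gap: 0.0314
[ 0.4666 -0.0701  0.1084] [-3.9095 -0.8053 10.7145] 17.2
clock: 17.5
position: [0.4662, -0.0696, 0.1069]
eef_rot: [[0.282, 0.959, -0.0], [0.959, -0.282, 0.0], [-0.0, -0.0, -1.0]]
force: [-0.6, -0.4, -0.2]
finger_gap: 0.062
[ 0.4661 -0.0696  0.1068] [ 0.7694 -0.3084  0.5238] 17.55
```

View pics/s21.png

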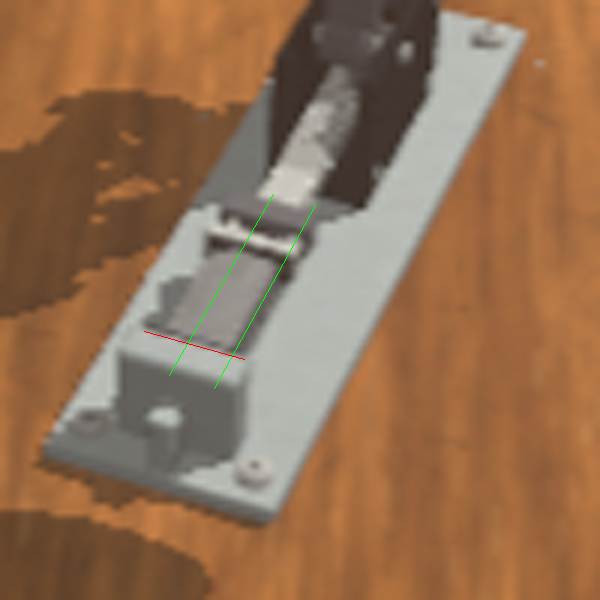

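```bash
python3 -m jog '[[0,0,0,0,0,0,-0.1],[0,0,0,0,0,0,0.1],[0,0,0,0,0,0,0.2],[0,0,0,0,0,0,0.3],[0,0,0,0,0,0,0.36],[0,0,0,0,0,0,0.36],[0,0,0,0,0,0,0.36]]' 20;python3 look.py s22;  python3 -m jog '[[0,0,0,0,0,0,-0.2],[0,0,0,0,0,0,-0.45],[0,0,0,0,0,0,-0.45]]';python3 look.py s23
```

```text
clock: 18.25
position: [0.4671, -0.0682, 0.1081]
eef_rot: [[0.282, 0.959, 0.002], [0.959, -0.282, 0.004], [0.004, 0.001, -1.0]]
force: [-2.4, 3.9, 8.5]
finger_gap: 0.0353
[ 0.4671 -0.0682  0.1081] [-0.1629  4.4567  8.4278] 18.3
clock: 18.6
position: [0.4662, -0.0699, 0.1069]
eef_rot: [[0.283, 0.959, -0.001], [0.959, -0.283, -0.001], [-0.001, -0.0, -1.0]]
force: [0.8, -0.3, -0.3]
finger_gap: 0.0618
[ 0.4661 -0.0699  0.1069] [ 0.4523 -0.4462  0.4133] 18.65
```

View pics/s22.png

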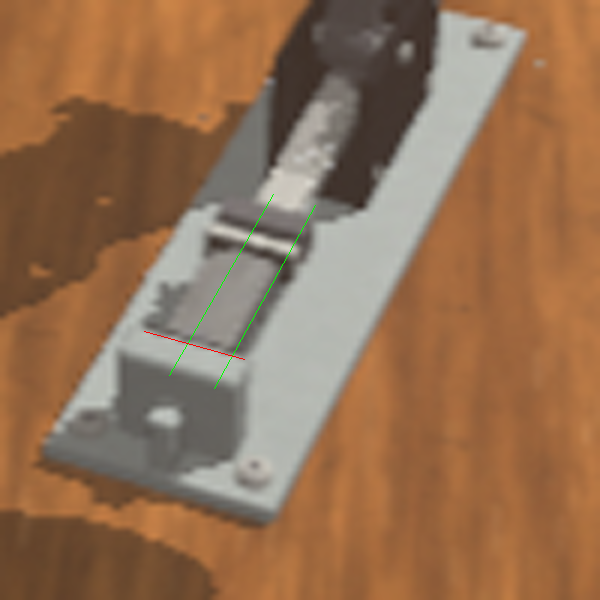

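View pics/s23.png

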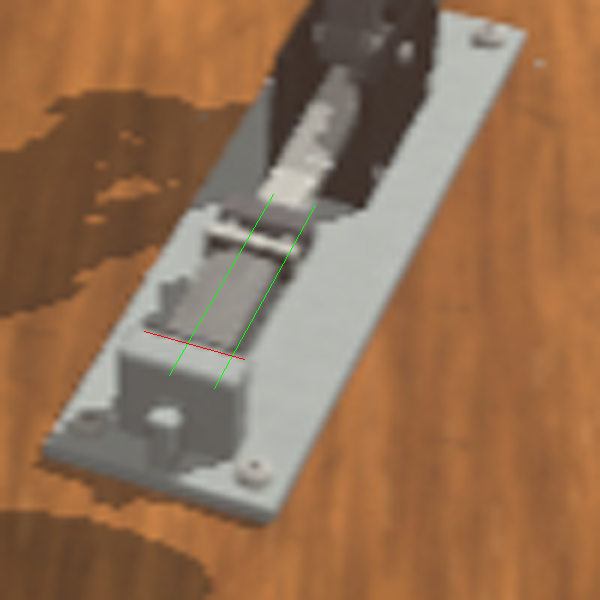

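```bash
python3 -c "
import cv2,numpy as np
a=[cv2.resize(cv2.imread('pics/s%d.png'%i)[150:300,190:330],None,fx=1.9,fy=1.9) for i in(18,19,21,22,23)]
a.append(a[-1]*0)
cv2.imwrite('pics/cmp.png',np.vstack([np.hstack(a[:3]),np.hstack(a[3:])]))"
```

```text
(no output)
```

View pics/cmp.png

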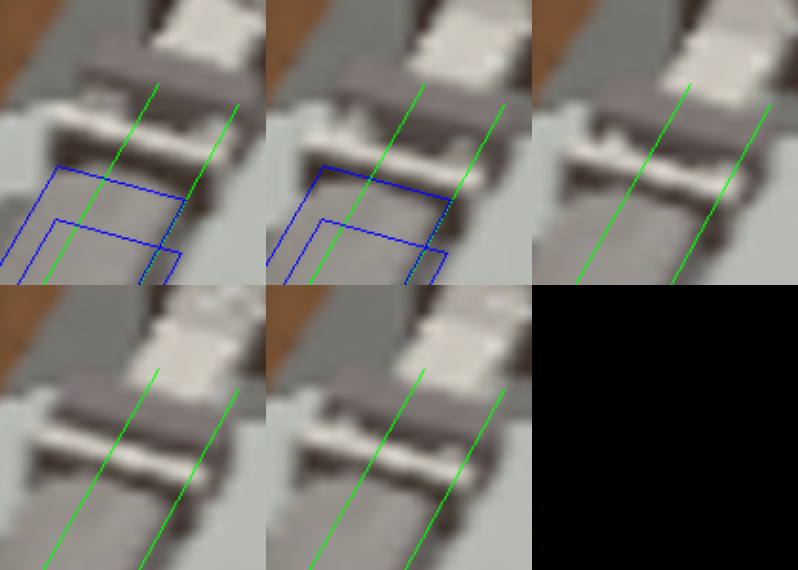

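```bash
cat > prof.py <<'E'
from fit import *
import sys
s=capture("side");q=np.load("q.npy");k=6;r0,c0=190,305
from scipy.ndimage import map_coordinates as mc
xs=np.arange(-60,5,.5);rows=[]
names=[int(a) for a in sys.argv[1:]]
for i in names:
    im=cv2.imread('pics/s%d.png'%i).mean(2)
    P=[]
    for y in np.arange(1,9,.5):
        pr=np.array([proj(s,c2w(q,(x/1000,y/1000,.044))) for x in xs])
        P.append(mc(im,[(pr[:,0]-r0+.5)*k,(pr[:,1]-c0+.5)*k],order=1))
    rows.append(np.median(P,0))
A=np.array(rows)
big=np.repeat(cv2.resize(A.astype(np.uint8),(780,len(names)),interpolation=cv2.INTER_LINEAR),40,0)
cv2.imwrite('pics/prof%d.png'%names[-1],big)
for i,r in zip(names,A):
    print(i,' '.join('%d'%v for v in r[30:110:2]))
E
python3 prof.py 11 14 16 18 19 21 22 23
```

```text
11 161 131 106 82 67 57 54 53 53 54 54 53 52 52 55 62 76 92 104 111 111 109 113 124 144 164 176 179 173 165 158 152 117 147 146 147 148 148 147 147
14 74 86 108 142 174 193 197 183 157 127 104 81 66 58 54 52 53 53 53 53 52 52 56 65 79 94 105 112 117 123 132 140 115 146 147 148 149 149 148 148
16 75 72 70 69 71 75 88 108 135 166 190 200 190 166 137 108 85 68 58 54 52 53 53 53 53 51 50 56 69 89 113 132 114 147 147 148 149 149 148 147
18 118 116 110 101 90 81 77 74 73 71 71 74 74 86 107 134 164 185 195 187 166 136 109 83 66 56 53 55 65 87 111 130 112 146 147 148 149 149 149 148
19 164 148 135 127 121 119 119 119 118 114 106 96 86 80 76 74 72 71 72 72 77 87 107 139 171 191 193 178 151 120 91 72 76 74 93 115 134 142 146 148
21 197 197 198 201 196 182 165 147 132 124 120 119 119 120 118 114 106 96 87 78 73 72 74 77 92 118 147 175 190 191 172 144 113 86 69 66 79 101 124 140
22 197 197 197 197 197 197 197 193 182 166 149 134 124 120 119 119 119 118 113 105 94 83 75 72 82 107 140 171 190 190 172 144 113 87 69 66 79 101 124 139
23 196 197 198 201 198 191 178 161 145 133 123 120 118 118 119 117 113 106 96 86 78 75 73 76 88 110 141 171 190 190 171 143 113 86 68 66 78 101 124 139
```

```bash
ls pics/prof*
```

```text
pics/prof23.png
```

View pics/prof23.png

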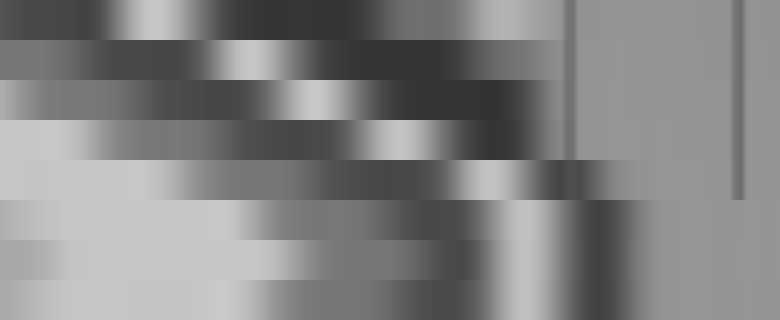

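```bash
python3 -m jog '[[0,0,0,0,0,0,-0.8],[0.5,1.5,0,0,0,0,-0.8],[0.5,2,10,0,0,0,-0.8],[0,0,35,0,0,0,-0.8],[0,0,45,0,0,0,-0.8],[0,0,40,0,0,0,-0.8],[0,-40,0,0,0,0,-0.8],[0,-40,0,0,0,0,-0.8],[0,-40,0,0,0,0,-0.8],[0,-40,0,0,0,0,-0.8],[0,-40,0,0,0,0,-0.8],[0,-40,0,0,0,0,-0.8],[0,0,0,0,0,0,-0.8],[0,0,0,0,0,0,-0.8],[0,0,0,0,0,0,-0.8]]'; python3 look.py s24; python3 prof.py 21 23 24; python3 - <<'E'
from ov import *
t=capture("top");s=capture("side");save(t,"t25.png");save(s,"s25.png")
overlay(t,s,np.load("q.npy"),-215.4,"9")
E
```

```text
clock: 20.2
position: [0.4673, -0.3052, 0.2375]
eef_rot: [[0.282, 0.959, 0.0], [0.959, -0.282, 0.001], [0.001, -0.0, -1.0]]
force: [0.0, 0.6, -0.4]
finger_gap: 0.0767
[ 0.4674 -0.3049  0.2375] [ 0.2672 -0.7178  0.3506] 20.25
21 197 197 198 201 196 182 165 147 132 124 120 119 119 120 118 114 106 96 87 78 73 72 74 77 92 118 147 175 190 191 172 144 113 86 69 66 79 101 124 140
23 196 197 198 201 198 191 178 161 145 133 123 120 118 118 119 117 113 106 96 86 78 75 73 76 88 110 141 171 190 190 171 143 113 86 68 66 78 101 124 139
24 193 193 195 197 194 187 175 158 142 130 121 118 116 116 117 116 112 104 94 85 77 74 71 75 87 107 138 168 187 186 168 141 110 84 67 64 76 99 122 136
```

View pics/to9.png

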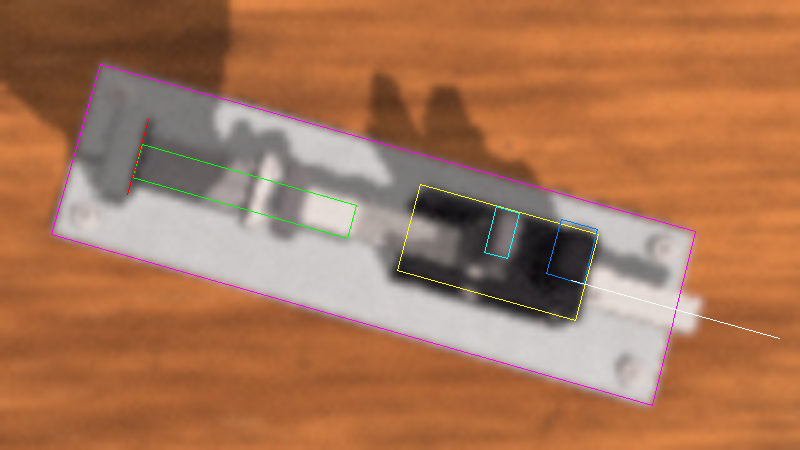

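View pics/s24.png

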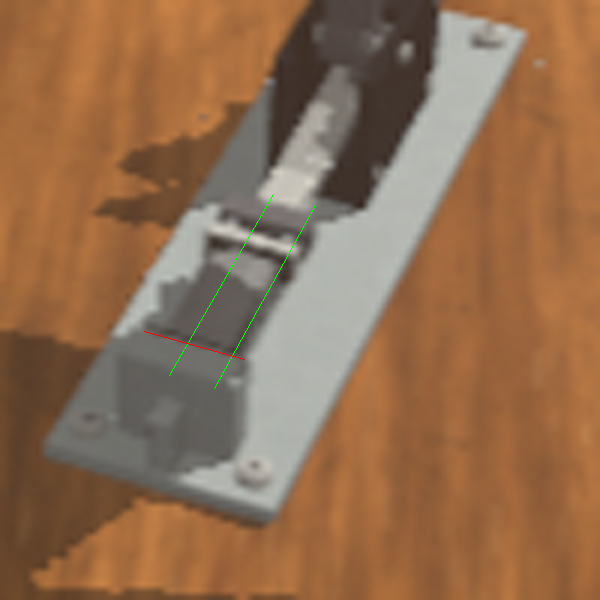

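View pics/s25.png

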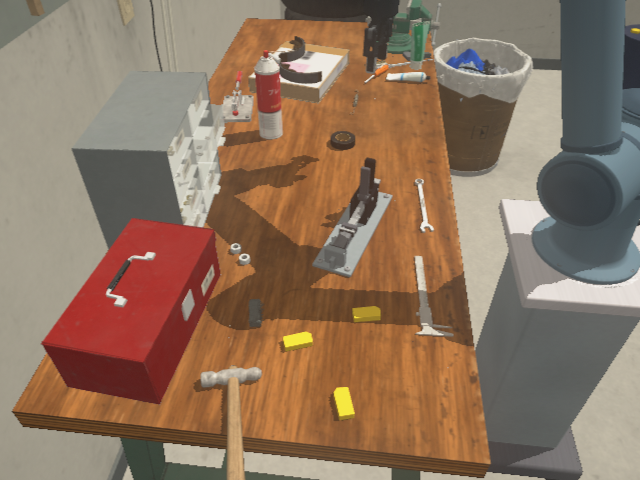

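```bash
python3 -c "
from station import *
close_job()
print(get_state()['clock'])"
```

```text
the job is handed in; nothing more can be done
the job is handed in; nothing more can be done
```

I laid the oil stone on the bed, clamped it endways against the stop with six trigger squeezes at a 20 N grip, and handed the job in at about 20 s of the 61 s. No verdict is reported, so what follows is what my own checks showed.

- **Placing:** I released the stone flat on the bed, roughly centred and square to the clamp. It stood a few millimetres short of the stop.
- **First squeeze:** It was made too low on the lever, so I raised the grip about 15 mm for the rest.
- **Squeezing:** On the sixth squeeze the trigger stopped short of its end stop, at a finger gap of 35.3 mm. A full squeeze reads about 31.3 mm.
- **Hold:** From the side pictures, the jaw springs are pressed in about 4.1 mm after release, which is roughly 12 N held. At the peak they were in about 5.9 mm, roughly 18 N. These forces are estimates from the images and the given spring rate, not measurements. The spring reading was the same before and after the arm withdrew.
- **Final state:** The last pictures show the stone touching the stop, centred and square, and the trigger upright. The arm is well clear. The scuff pad and the yellow look-alikes are where they were.

**Disagreements:** The network's clamp points were up to about 10 mm off between the two cameras, so I fitted the clamp's position from the base-plate corners, stop and rod tip instead. The handle was about 1.5 mm from where that fit put it along the clamp, found by touch and corrected.

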